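# Read the last cell in the spectrophotometer

## Task

The four cells are loaded in the spectrophotometer: take the reading of the last one. Pull the round cell-selector knob on the front straight out to its end stop and lower the compartment lid gently until it is fully shut, in whichever order suits you; with both done, press the broad read key fully down and let it come up again. Do not press the three small keys and leave the other things on the bench where they stand.

Things in the scene. Friction and masses are not known exactly. Their poses are not given: they have to be found in the camera images.
- spectro: fixed cream bench instrument, 400 wide (y), 320 deep (x), top 140 high (165 over the rear part, from 47 behind the centre). Origin: centre of its underside, on the bench. +x points from its front to its rear (the front, plane x = -160, faces the robot), +y to its left as the robot sees it, +z up. Open sample well with four cells in its top on the right, under the lid; keys on its top on the left
- selector_knob (a point): centre of the black round cell-selector knob, 22 diameter, 30 long, axis along the instrument's x, 95 above the bench, on an 8 mm steel rod out of the front face, 90 right of the instrument's centre line. Rod pushed right in: knob centre 55 in front of the face. Nothing within 60 of it to either side; the instrument's top is 45 above its axis. Axes as spectro
- selector (a joint): travel of the cell selector in m: 0 pushed right in (first cell in the beam), 0.066 pulled straight out towards the front (the instrument's -x) against its end stop (fourth, last cell in the beam). It stays where it is left; moving it takes about 3 N
- lid_hinge (a point): middle of the lid's hinge line, 140.5 above the bench, 22 behind and 90 to the right of the instrument's centre; the line runs along the instrument's y. The lid is a slate-grey flat hood, 175 long from hinge to front edge, 130 wide, 22 thick, with a 60 wide finger lip 12 longer at the middle of the front edge. Axes turn with the lid
- lid_front (a point): point on the lid's upper (outer) face, 15 from its front edge, on its centre line: 160 from the hinge towards the front edge and 22 above the hinge's plane. Its z axis is the outward normal of the upper face, its -x points to the front edge
- lid (a joint): lid angle in rad: 0 shut, lying flat on the instrument; it grows as the front edge swings up and back, at most 1.25. A stiff hinge holds it at any angle; pushing its front edge down takes under 2 N
- read_top (a point): centre of the top of the read key: the broad oblong white key, 48 (along y) x 24 (along x), alone nearest the front on the instrument's left; its top is 151 above the bench, 10 over the panel
- read_key (a joint): travel of the read key in m: 0 up, 0.004 fully down; sprung, it comes up by itself; fully down takes about 4.5 N
- small_key0_top (a point): centre of the top of the left one of three small round white keys, 16 in diameter, 45 apart in a row 54 behind the read key; top 149 above the bench
- small_key0 (a joint): travel of the left small key in m: 0 up, 0.004 fully down; same spring as the read key
- small_key1_top (a point): centre of the top of the middle one of three small round white keys, 16 in diameter, 45 apart in a row 54 behind the read key; top 149 above the bench
- small_key1 (a joint): travel of the middle small key in m: 0 up, 0.004 fully down; same spring as the read key
- small_key2_top (a point): centre of the top of the right one of three small round white keys, 16 in diameter, 45 apart in a row 54 behind the read key; top 149 above the bench
- small_key2 (a joint): travel of the right small key in m: 0 up, 0.004 fully down; same spring as the read key
- cuvette_rack: white open rack of clear square cuvettes, 40 x 130 x 51 high, standing on the bench in front of the spectrophotometer's left half. Loose; origin at the centre of its underside
- beaker: empty glass beaker, 68 in diameter, 85 high, on the bench to the right of the selector knob. Loose; origin at the centre of its underside
- reagent: clear screw-cap bottle, 70 in diameter, 145 high, right of the spectrophotometer. Loose; origin at the centre of its underside
- wash_bottle: wash bottle with a bent spout, 72 in diameter, 190 high, left of the spectrophotometer. Loose; origin at the centre of its underside
- tip_box: open pipette-tip box, 95 x 125 x 59 high, left of the spectrophotometer's front. Loose; origin at the centre of its underside
- tube_rack: flat rack of small capped tubes, 60 x 180 x 42 high, on the bench on the left. Loose; origin at the centre of its underside
- timer: small square bench timer, 62 x 62 x 16, lying flat on the bench, to the right of the selector knob and nearer the robot than the beaker. Loose; origin at the centre of its underside

How it is judged (in metres and radians):
On the way, in this order (a step that is already met when the one before it is completed fails the run):
1. the cell selector is at its end stop and the lid is fully shut (value of joint selector above 0.0635 m and value of joint lid below 0.03 rad), for 0.2 s.
2. the read key is pressed fully down with the selector at its stop and the lid shut (all of step 1 and value of joint read_key above 0.003 m), for 0.1 s.
At the end, for the whole second after the job is handed in: The cell selector is within 2.5 mm of its outer end stop (travel above 63.5 mm), the lid is shut (below 0.03 rad), and the read key, having been pressed at least 3 mm down in that state, is up again (within 1 mm) (all of step 1 and value of joint read_key below 0.001 m); the robot touches nothing.
It fails at once if the lid is slammed: its last 0.2 rad is closed faster than 2.5 rad/s (about 0.4 m/s at its edge) (value of joint lid below 0.2 rad and velocity of joint lid below -2.5 rad/s).
It fails at once if one of the three small keys is pressed (more than 2 mm) (value of joint any of small_key0, small_key1, small_key2 above 0.002 m).
It fails at once if one of the other things is shifted by more than 20 mm or tipped over (distance of any of cuvette_rack, beaker, reagent, wash_bottle, tip_box, tube_rack, timer from where it was at the start of the episode above 0.02 m or angle between any of cuvette_rack, beaker, reagent, wash_bottle, tip_box, tube_rack, timer's own z axis and vertical above 0.5 rad).
It also fails if it takes over 50 s, if anything falls off the work surface, if the arm or the gripper's body presses on something with over 40 N, if the wrist force passes 120 N, or if a joint passes its speed limit or range.

## Robot

A 6-joint arm with a two-finger parallel gripper is mounted at the origin on the work surface. World frame = base frame: x ahead of the robot, y to its left, z up, the work surface at z = 0. Lengths are in mm, angles in rad, forces in N, time in s.
With the tool pointing down it reaches from about 300 to 775 mm from the base axis. Payload 14.6 kg.
Tool frame: the origin (TCP) lies midway between the tips of the shut fingers; the grasp point (between the pads) lies 19 mm behind it (manip.grasp_offset is the distance from the TCP to the grasp point, in mm); z points along the fingers, y is the line along which they close (so a half turn about z gives the same grasp; the last joint's range is limited). The gripper opens to 94 mm and grips with 3 to 60 N. Pads are 16 mm wide; open, the fingers measure 119 mm over their backs; the gripper's body (75 mm by 177 mm) begins 78 mm behind the grasp point.
Start: joints at [1.064, 0.3, 1.521, -0, 1.321, -0.067], TCP at [234.163, 497.651, 205.446] pointing down, gripper open.
Joint ranges: [-3.03, 3.03], [-0.79, 2.21], [0.23, 2.52], [-1.04, 4.18], [0, 3.07], [-2.55, 2.55]. Speed limits (rad/s): [2.22, 2.22, 2.57, 3.14, 3.14, 3.14].

## Interface

Orientations are given as [roll, pitch, yaw] about the fixed x, y, z axes, in that order (R = Rz(yaw) Ry(pitch) Rx(roll)).
In Python, from cell import manip, viewer gives the robot as it stands. The module is installed in compiled form; this text tells all that it offers.
- The arm moves only by the tool move_arm, never from a script. Its argument "moves" is a list of rows, each a list of 4 numbers: the shift along the tool's x, y, z in m, then the turn about the tool's z in rad. A call has 1 to 12 rows; each row is the pose to reach, as a shift and turn from the pose commanded when the call began, along the tool's axes at that moment; what a row does not reach only later rows make up. A row lasts 1/10 s, in which the tool goes at most 50 mm and 8.59 degrees, less where a joint would pass 70% of its speed; a pose out of reach is approached as far as the arm can. A call with a gripper value outside its range is refused whole. "jaw" is the finger opening in m, from 0 to 0.094, set as the call begins (left out, the last holds). The fingers move at their own pace and stop on an object; "squeeze" is the grip in N (left out, the last holds). Time passes only in rows, so rows that repeat a pose let the fingers close. It gives the time, the measured TCP pose, the force, the opening and the grip force at its end, in the units of the state.
- manip.read_state(): the state, without advancing time (a new reading comes with each control period).
- viewer.camera(name): name is "scene" or "top"; returns a dict with "frame" (480x640x3 uint8, blue, green, red), "z_map" (480x640 float32, mm along the optical axis (not along the pixel's ray), 0 where there is no reading), "fx", "fy", "cx", "cy" (pixels), "D" ([k1, k2, p1, p2, k3] as OpenCV has them; the pictures are not rectified), "origin" and "orientation" of the camera in the world. Camera axes: x right, y down, z forward; pixel columns grow to the right and rows downward; lengths in mm; the calibration is good to about 2 mm. A picture is of the moment at which its call begins.
- manip.sign_off(): hands the job in; it is judged then, once.
The state is a dict: "clock": time; "joints": joint angles; "qd": joint speeds; "effort": joint torques, N m; "eef_pos": TCP position; "eef_rot": TCP orientation; "wrist_force": force on the tool from outside, world axes, zero at the start; "moment": the same for the moment, N m; "finger_gap": finger opening in mm; "finger_force": force on a finger pad.
Only numpy, scipy, OpenCV 4.12 (cv2) and the standard library are available. Lean on these libraries where they do the work, as an engineer would, in place of code of your own. Each camera call takes 0.05 s, during which the arm holds its last target. There are 200 camera calls.

## Working session

There is one attempt and no reset: what is moved stays moved. The work goes in short steps, Python scripts to look and compute and a tool call to move; the robot and the scene stay as the last step left them, time stands still between calls to the robot, and variables do not carry over. Pictures are saved under pics/ and viewed, at most 10 in all, crops included, and the job is handed in when it is done.

Besides the shell and the picture viewer there is one more tool, called after ">>>" as name(argument=value, ...), one argument or row to a line, values as JSON. move_arm: Moves the arm, as the interface text tells. Its arguments: {"type":"object","properties":{"moves":{"type":"array"},"jaw":{"type":"number"},"squeeze":{"type":"number"}},"required":["moves"]}

```bash
mkdir -p pics; cat > h.py <<'E'
import numpy as np, cv2
from scipy.spatial.transform import Rotation as R
from cell import manip, viewer
def Rm(o):
    o=np.array(o)
    return o if o.shape==(3,3) else R.from_euler('xyz',o).as_matrix() if o.size==3 else R.from_quat(o).as_matrix()
def pts(c):
    """world xyz of every pixel (NaN where no depth)"""
    v,u=np.mgrid[0:480,0:640]
    K=np.array([[c['fx'],0,c['cx']],[0,c['fy'],c['cy']],[0,0,1]])
    n=cv2.undistortPoints(np.stack([u.ravel(),v.ravel()],1).astype(np.float64)[:,None],K,np.array(c['D']))[:,0]
    z=c['z_map'].ravel().astype(float); z[z==0]=np.nan
    P=np.c_[n*z[:,None],z]@Rm(c['orientation']).T+np.array(c['origin'])
    return P.reshape(480,640,3)
E
python3 - <<'E'
from h import *
for n in('scene','top'):
    c=viewer.camera(n); cv2.imwrite(f'pics/{n}0.png',c['frame']); np.save(f'{n}0.npy',pts(c)); print(n,c['origin'],c['orientation'],c['fx'])
print(manip.read_state())
E
```

```text
scene [1313.54187746 -193.27787143  870.16535493] [-2.35451540e+00  6.40628839e-04  1.24945390e+00] 499.1056363726295
top [ 349.1178808    62.83732079 1217.94584817] [-2.90142375 -0.00335165 -1.63045713] 487.7350603971947
{'clock': 0.1, 'joints': array([ 1.06439563e+00,  3.00376586e-01,  1.52150042e+00,  1.48754021e-05,
        1.32070900e+00, -6.66455331e-02]), 'qd': array([ 0.00136349, -0.00036044, -0.00275194,  0.00115215, -0.00097197,
       -0.00023603]), 'effort': array([ 3.91953508e-04, -5.32646728e+01, -3.53281224e+01,  7.08750193e-02,
        2.35506683e-02, -4.62723790e-05]), 'eef_pos': array([234.0548919 , 497.45902781, 204.97229981]), 'eef_rot': array([-3.14060247e+00, -8.05304914e-05,  2.70183376e+00]), 'wrist_force': array([0.13025755, 0.00508622, 0.29805439]), 'moment': array([ 0.03166554,  0.01607368, -0.04891923]), 'finger_force': 0.0, 'finger_gap': 93.9476888247243}
```

View pics/scene0.png

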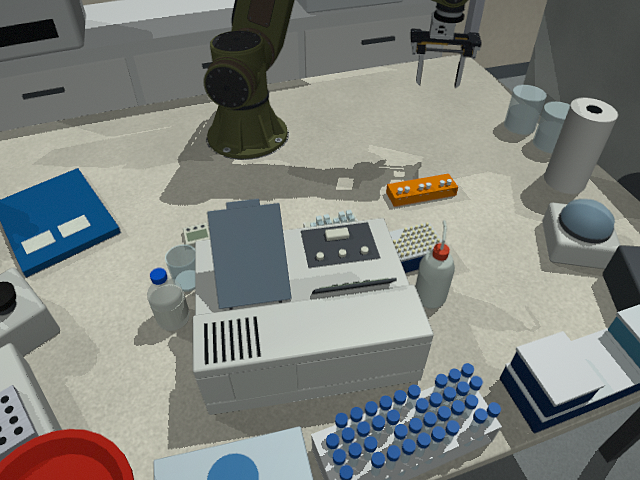

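View pics/top0.png

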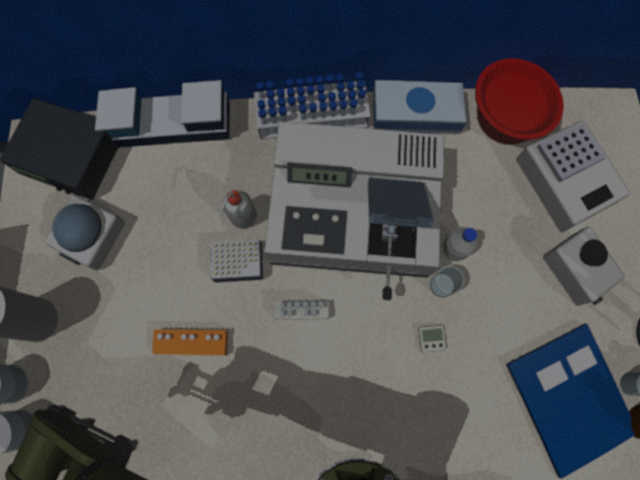

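Top view: knob at (387,293), white read key at (314,239), small keys at about (297..334,217), lid open at (400,198). The scene view is from behind, with the lid at (248,255), the read key at (337,234) and the rack in front.

```bash
python3 - <<'E'
from h import *
np.set_printoptions(precision=1,suppress=True)
T=np.load('top0.npy');S=np.load('scene0.npy')
im=cv2.imread('pics/top0.png')
def med(P,u,v,r=2): return np.nanmedian(P[v-r:v+r+1,u-r:u+r+1].reshape(-1,3),0)
print('read',med(T,314,239),med(S,337,234))
for u in(297,315,334): print('small',med(T,u,217,1))
for u,v in((320,255),(364,255),(200,247)):pass
# dark knob: pixels at z 85..110 near (387,293)
w=T[280:305,375:400]; k=(w[...,2]>80)&(w[...,2]<125); k&=im[280:305,375:400].max(2)<60
print('knob top n',k.sum(),w[k].mean(0),w[k].min(0),w[k].max(0))
# panel-top cream region -> z=140 level; front edge and side edges by minAreaRect
for lo,hi,n in((135,147,'panel'),(158,172,'rear')):
    m=(T[...,2]>lo)&(T[...,2]<hi); m[:, :262]=0; m[:,448:]=0; m[:118]=0;m[275:]=0
    q=T[m][:,:2].astype(np.float32); r=cv2.minAreaRect(q); print(n,len(q),r,np.median(T[m][:,2])); print(cv2.boxPoints(r))
# lid slate pixels, scene
m=np.zeros((480,640),bool); m[215:295,222:278]=1
p=S[m]; p=p[~np.isnan(p[:,0])]; c=np.median(p,0); p=p[np.linalg.norm(p-c,axis=1)<130]
u,s,vt=np.linalg.svd(p-p.mean(0)); print('lid normal',vt[2]*1000,'ctr',p.mean(0),'rms',s[2]/len(p)**.5)
print('lip/front corners',med(S,243,204,1),med(S,212,211,1),med(S,280,211,1),'hinge',med(S,220,303,1),med(S,288,300,1))
for n,(u,v) in dict(rack=(303,309),beaker=(446,280),timer=(432,338),orange=(190,341),tip=(236,259)).items(): print(n,med(T,u,v))
E
```

```text
read [634.1  62.5 150.3] [640.7  63.6 150.4]
small [688.7  98.5 146.5]
small [686.   57.3 148.9]
small [683.4  13.9 150.1]
knob top n 96 [507.8 -97.8 103.9] [ 494.  -108.9   96.2] [524.  -88.5 109.9]
panel 9311 ((687.685791015625, -34.61158752441406), (399.00689697265625, 210.6247100830078), 81.83061218261719) 140.61228460896018
[[ 555.1 -217.1]
 [ 763.6 -247.1]
 [ 820.3  147.9]
 [ 611.8  177.8]]
rear 7822 ((825.8899536132812, -55.37660217285156), (400.9119567871094, 153.6536102294922), 81.74125671386719) 165.30695579519465
[[ 721.1 -242.7]
 [ 873.1 -264.8]
 [ 930.7  132. ]
 [ 778.7  154. ]]
lid normal [-670.    96.3 -736.1] ctr [ 701.7 -125.2  216.6] rms 1.5655183786292013
lip/front corners [ 636.  -115.9  278.6] [ 630.9 -170.4  271.6] [378.4   6.1   0.1] hinge [ 750.  -195.   163.1] [765.8 -75.8 140.3]
rack [490.8  98.8  39.2]
beaker [ 545.1 -266.9    4.4]
timer [ 401.8 -211.9   17. ]
orange [428.1 377.9  29.9]
tip [621.6 256.8  52. ]
```

```bash
cat >> h.py <<'E'
C0=np.array([583.5,-19.7]); YAW=-0.143
def w(x,y,z=0):
    c,s=np.cos(YAW),np.sin(YAW); return np.array([C0[0]+c*x-s*y,C0[1]+s*x+c*y,z])
def shift(cmd_pos,cmd_yaw,target):
    M=R.from_euler('xyz',[np.pi,0,cmd_yaw]).as_matrix(); return (M.T@(np.array(target)-cmd_pos)/1000).round(4)
E
python3 - <<'E'
from h import *
# C0 = front-face centre; instrument x measured from face here
p=np.array([234.163,497.651,205.446])
k=w(-63.5,-89,76); print(k, shift(p,2.7018,[*k[:2],200]), shift(p,2.7018,k), 'turn',2.7018-(np.pi+YAW))
E
```

```text
[507.96448153 -98.74198536  76.        ] [-0.5017 -0.4231  0.0054] [-0.5017 -0.4231  0.1294] turn -0.29679265358979334
```

>>> move_arm(
  moves=[
    [-0.038, -0.032, 0.005, -0.1],
    [-0.077, -0.065, 0.005, -0.2],
    [-0.115, -0.097, 0.005, -0.297],
    [-0.154, -0.13, 0.005, -0.297],
    [-0.192, -0.162, 0.005, -0.297],
    [-0.23, -0.195, 0.005, -0.297],
    [-0.27, -0.228, 0.005, -0.297],
    [-0.308, -0.26, 0.005, -0.297],
    [-0.347, -0.293, 0.005, -0.297],
    [-0.385, -0.325, 0.005, -0.297],
    [-0.424, -0.358, 0.005, -0.297],
    [-0.463, -0.39, 0.005, -0.297],
  ],
  jaw=0.055,
  squeeze=20,
)

```text
clock: 1.3
eef_pos: [485.0, -49.4, 200.4]
eef_rot: [3.142, -0.0, 2.999]
wrist_force: [0.5, 0.5, 0.4]
finger_gap: 55.1
finger_force: 0.0
```

>>> move_arm(
  moves=[
    [-0.014, -0.022, 0.0, 0],
    [-0.0273, -0.043, 0.0, 0],
    [-0.0273, -0.043, 0.03, 0],
    [-0.0273, -0.043, 0.05, 0],
    [-0.0273, -0.043, 0.05, 0],
  ],
)

```text
clock: 1.8
eef_pos: [504.2, -93.5, 147.8]
eef_rot: [3.141, -0.005, 2.998]
wrist_force: [-0.1, 0.2, 0.9]
finger_gap: 55.3
finger_force: 0.0
```

```bash
python3 - <<'E'
from h import *
c=viewer.camera('top'); cv2.imwrite('pics/top1.png',cv2.resize(c['frame'][200:360,300:500],None,fx=4,fy=3.7)); print(manip.read_state()['eef_pos'])
E
```

```text
[505.00265018 -93.55885951 149.74317648]
```

View pics/top1.png

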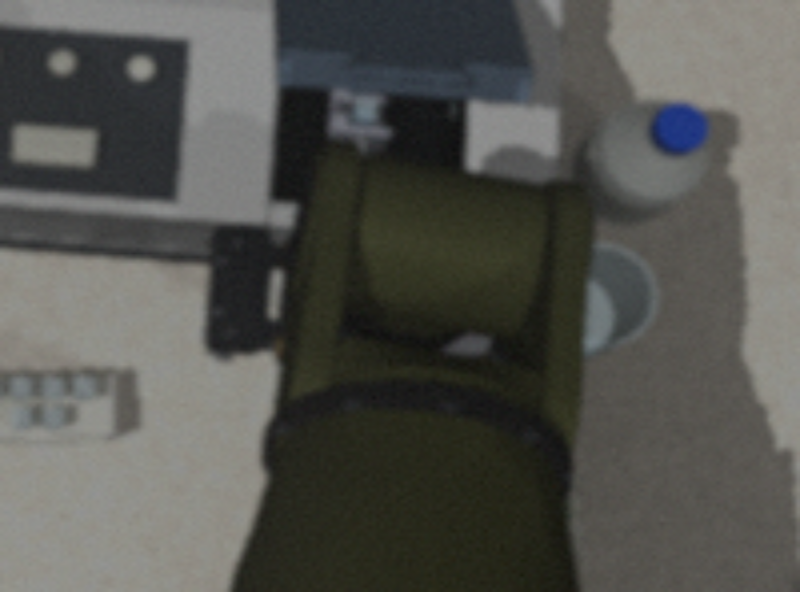

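The arm hides the knob in this view; the gripper body (left end near (240,290) in the crop) is clear of instrument and beaker. Descending with force checks.

>>> move_arm(
  moves=[
    [-0.0037, -0.0046, 0.02, 0],
    [-0.0037, -0.0046, 0.04, 0],
    [-0.0037, -0.0046, 0.058, 0],
    [-0.0037, -0.0046, 0.074, 0],
    [-0.0037, -0.0046, 0.074, 0],
    [-0.0037, -0.0046, 0.074, 0],
  ],
)

```text
clock: 2.45
eef_pos: [509.1, -98.8, 77.8]
eef_rot: [-3.141, 0.001, 2.999]
wrist_force: [-1.0, -0.7, -0.3]
finger_gap: 54.9
finger_force: 0.0
```

>>> move_arm(
  moves=[
    [0, 0, 0, 0],
    [0, 0, 0, 0],
    [0, 0, 0, 0],
    [0, 0, 0, 0],
    [0, 0, 0, 0],
    [0, 0, 0, 0],
    [0, 0, 0, 0],
    [0, 0, 0, 0],
  ],
  jaw=0.0,
  squeeze=20,
)

```text
clock: 3.25
eef_pos: [508.6, -98.7, 76.6]
eef_rot: [-3.142, 0.0, 2.999]
wrist_force: [-1.4, 0.1, 3.4]
finger_gap: 21.7
finger_force: 20.0
```

Knob is gripped (gap 21.7). Pulling.

>>> move_arm(
  moves=[
    [0.008, 0, 0, 0],
    [0.016, 0, 0, 0],
    [0.024, 0, 0, 0],
    [0.032, 0, 0, 0],
    [0.04, 0, 0, 0],
    [0.046, 0, 0, 0],
    [0.05, 0, 0, 0],
    [0.05, 0, 0, 0],
  ],
)

```text
clock: 4.05
eef_pos: [458.3, -91.5, 76.5]
eef_rot: [3.142, -0.001, 2.999]
wrist_force: [-3.2, 3.0, 8.1]
finger_gap: 21.3
finger_force: 20.0
```

>>> move_arm(
  moves=[
    [0.003, 0, 0, 0],
    [0.006, 0, 0, 0],
    [0.009, 0, 0, 0],
    [0.009, 0, 0, 0],
  ],
)

```text
clock: 4.45
eef_pos: [450.8, -90.4, 76.6]
eef_rot: [3.142, 0.003, 2.999]
wrist_force: [10.6, 2.6, 0.1]
finger_gap: 21.5
finger_force: 20.0
```

>>> move_arm(
  moves=[
    [0.0015, 0, 0, 0],
    [0.003, 0, 0, 0],
    [0.003, 0, 0, 0],
    [0.003, 0, 0, 0],
  ],
)

```text
clock: 4.85
eef_pos: [449.4, -90.2, 76.8]
eef_rot: [3.142, 0.006, 2.999]
wrist_force: [22.2, 1.3, -7.3]
finger_gap: 21.6
finger_force: 20.0
```

>>> move_arm(
  moves=[
    [0, 0, 0, 0],
    [0, 0, 0, 0],
    [0, 0, 0, 0],
    [0, 0, 0, 0],
    [0, 0, 0, 0],
  ],
  jaw=0.055,
)

```text
clock: 5.35
eef_pos: [446.9, -89.9, 76.3]
eef_rot: [-3.142, -0.0, 2.999]
wrist_force: [0.1, -0.5, -0.2]
finger_gap: 54.4
finger_force: 0.0
```

>>> move_arm(
  moves=[
    [0, 0, -0.03, 0],
    [0, 0, -0.07, 0],
    [0, 0, -0.11, 0],
    [0, 0, -0.15, 0],
    [0, 0, -0.19, 0],
    [0, 0, -0.23, 0],
    [0, 0, -0.25, 0],
    [0, 0, -0.25, 0],
    [0, 0, -0.25, 0],
  ],
  jaw=0.0,
)

```text
clock: 6.25
eef_pos: [447.0, -89.9, 325.6]
eef_rot: [3.142, -0.001, 2.999]
wrist_force: [0.6, -0.1, -1.2]
finger_gap: 0.2
finger_force: 0.0
```

```bash
python3 - <<'E'
from h import *
np.set_printoptions(precision=1,suppress=True)
s=manip.read_state();p=s['eef_pos'];print(p,s['eef_rot'][2],s['finger_gap'])
def lid(r,th,x0=160+22,y=-90):
    return w(x0-r*np.cos(th)+22*np.sin(th),y,140.5+r*np.sin(th)+22*np.cos(th))
c=viewer.camera('top'); T=pts(c); cv2.imwrite('pics/top2.png',c['frame'])
g=c['frame'].max(2)<60; m=g&(T[...,2]>85)&(T[...,2]<112)&(T[...,0]<500)&(T[...,0]>410)&(abs(T[...,1]+90)<30)
print('knob',m.sum(),T[m].mean(0),T[m].min(0),T[m].max(0))
for r,th in((150,.74),(150,.6),(150,.45),(150,.3),(150,.15),(150,0),(150,-.02)): t=lid(r,th); print(r,th,t,shift(p,s['eef_rot'][2],t))
E
```

```text
[447.  -89.9 325.6] 2.998784077591388 0.1770037555000123<stdin>:8: RuntimeWarning: Mean of empty slice.
  ret = um.true_divide(
Traceback (most recent call last):
ValueError: zero-size array to reduction operation minimum which has no identity
```

Knob is hidden by the arm; check it later.

```bash
python3 - <<'E'
from h import *
np.set_printoptions(precision=4,suppress=True)
s=manip.read_state();p=s['eef_pos']
def lid(r,th,x0=182,y=-90):
    return w(x0-r*np.cos(th)+22*np.sin(th),y,140.5+r*np.sin(th)+22*np.cos(th))
for th in(.74,.6,.45,.3,.15,0,-.02): t=lid(150,th); print(th,t,shift(p,s['eef_rot'][2],t))
E
```

```text
0.74 [ 655.8594 -121.0466  257.8895] [-0.2113 -0.0011  0.0672]
0.6 [ 640.5748 -118.8459  243.3538] [-0.1959 -0.0011  0.0817]
0.45 [ 626.5993 -116.8337  225.5547] [-0.1818 -0.0011  0.0995]
0.3 [ 615.4134 -115.2231  205.8454] [-0.1705 -0.0011  0.1192]
0.15 [ 607.2684 -114.0504  184.6687] [-0.1623 -0.0011  0.1404]
0 [ 602.3472 -113.3418  162.5   ] [-0.1573 -0.0011  0.1626]
-0.02 [ 601.9414 -113.2834  159.4958] [-0.1569 -0.0011  0.1656]
```

>>> move_arm(
  moves=[
    [-0.045, 0, 0, 0],
    [-0.09, 0, 0, 0],
    [-0.135, 0, 0, 0],
    [-0.18, -0.001, 0, 0],
    [-0.21, -0.001, 0.01, 0],
    [-0.211, -0.001, 0.03, 0],
    [-0.211, -0.001, 0.045, 0],
    [-0.211, -0.001, 0.055, 0],
    [-0.208, -0.001, 0.062, 0],
    [-0.205, -0.001, 0.07, 0],
    [-0.2, -0.001, 0.077, 0],
    [-0.196, -0.001, 0.082, 0],
  ],
)

```text
clock: 7.5
eef_pos: [640.5, -118.7, 244.4]
eef_rot: [-3.142, 0.0, 2.999]
wrist_force: [-0.2, -0.6, 1.5]
finger_gap: 0.3
finger_force: 0.5
```

>>> move_arm(
  moves=[
    [0.007, 0, 0.009, 0],
    [0.014, 0, 0.018, 0],
    [0.02, 0, 0.028, 0],
    [0.025, 0, 0.0375, 0],
    [0.03, 0, 0.048, 0],
    [0.0336, 0, 0.058, 0],
    [0.036, 0, 0.066, 0],
    [0.0375, 0, 0.072, 0],
    [0.0385, 0, 0.077, 0],
    [0.039, 0, 0.081, 0],
    [0.039, 0, 0.084, 0],
    [0.039, 0, 0.084, 0],
  ],
)

```text
clock: 8.7
eef_pos: [602.5, -113.3, 162.5]
eef_rot: [-3.141, 0.001, 2.999]
wrist_force: [-10.1, 1.8, 17.7]
finger_gap: 0.3
finger_force: 8.8
```

>>> move_arm(
  moves=[
    [0, 0, -0.015, 0],
    [0, 0, -0.04, 0],
    [-0.003, 0.04, -0.05, 0],
    [-0.005, 0.085, -0.05, 0],
    [-0.007, 0.13, -0.05, 0],
    [-0.009, 0.165, -0.05, 0],
    [-0.009, 0.18, -0.05, 0],
    [-0.009, 0.18, -0.05, 0],
    [-0.009, 0.18, -0.05, 0],
  ],
)

```text
clock: 9.6
eef_pos: [636.9, 62.6, 210.5]
eef_rot: [-3.141, 0.0, 2.998]
wrist_force: [-0.3, -0.2, -0.2]
finger_gap: 0.2
finger_force: 0.0
```

```bash
python3 - <<'E'
from h import *
np.set_printoptions(precision=1,suppress=True)
s=manip.read_state(); print(s['eef_pos'],s['eef_rot'])
c=viewer.camera('top'); T=pts(c); cv2.imwrite('pics/top3.png',c['frame'])
c=viewer.camera('scene'); S=pts(c); cv2.imwrite('pics/sc3.png',cv2.resize(c['frame'][150:350,180:440],(800,600)))
g=cv2.imread('pics/top3.png').max(2)<60; m=g&(T[...,2]>85)&(T[...,2]<112)&(T[...,0]<500)&(T[...,0]>410)&(abs(T[...,1]+90)<30)
if m.any(): print('knob',m.sum(),T[m].mean(0),T[m].min(0),T[m].max(0))
for x in(20,60,100,140): # lid heights
    q=w(x,-90)[:2]; d=np.linalg.norm(T[...,:2]-q,axis=2)<6; d2=np.linalg.norm(S[...,:2]-q,axis=2)<6; print(x,np.nanmedian(T[d][:,2]) if d.any() else None,np.median(S[d2][:,2]) if d2.any() else None)
# white key in scene
k=(S[...,2]>147)&(S[...,2]<155)&(np.linalg.norm(S[...,:2]-[637,63],axis=2)<35)
print('key',k.sum(),S[k].mean(0),cv2.minAreaRect(S[k][:,:2].astype(np.float32)))
E
```

```text
[636.9  62.6 210.5] [-3.1  0.   3. ]
knob 94 [451.9 -90.1 104.3] [438.5 -99.   98.9] [489.6 -79.8 110.5]
20 161.89079038520947 161.5694731612951
60 162.62861602581086 162.0412470442924
100 163.30501599585682 162.2691704929931
140 162.48819282335808 161.9258265432352
key 202 [637.2  63.7 150.1] ((636.0728759765625, 64.42766571044922), (47.33563232421875, 26.040687561035156), 83.47527313232422)
```

View pics/sc3.png

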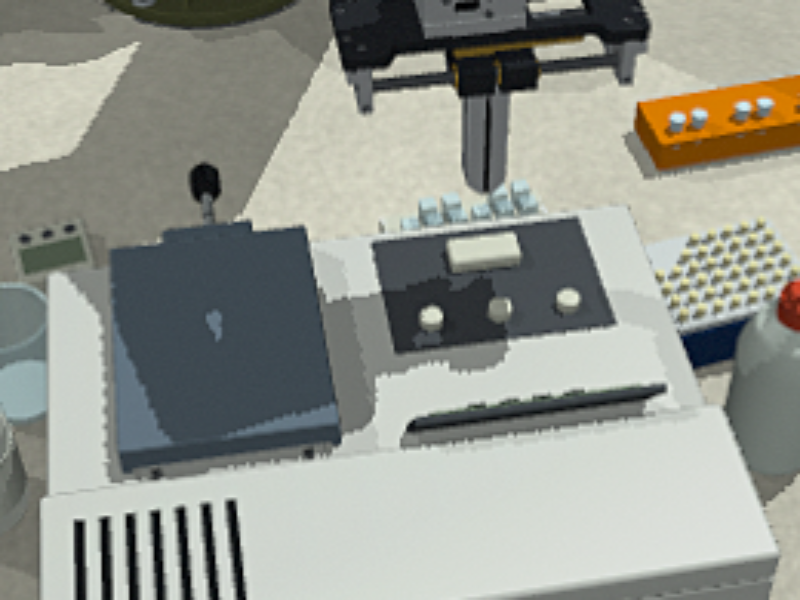

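View pics/top3.png

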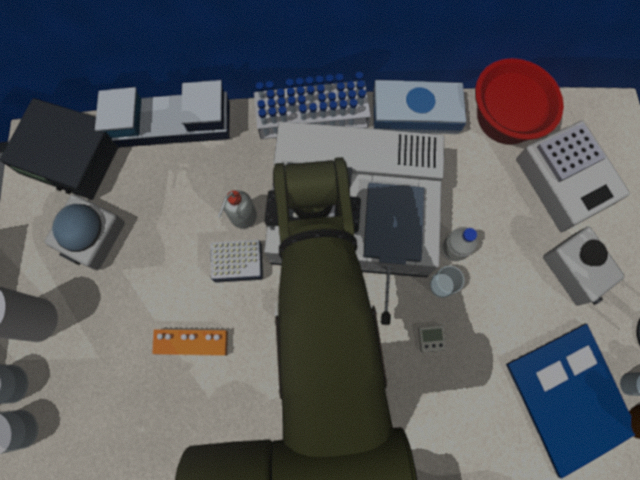

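The scene shows the lid flat (heights 162 all along), the knob out at crop (205,182) with measured x≈451 (predicted 451 at the stop), and the read key at (483,252) right under the fingers. Now the press.

>>> move_arm(
  moves=[
    [0, 0.001, 0.03, 0],
    [0, 0.001, 0.05, 0],
    [0, 0.001, 0.057, 0],
    [0, 0.001, 0.06, 0],
    [0, 0.001, 0.062, 0],
    [0, 0.001, 0.064, 0],
    [0, 0.001, 0.0655, 0],
    [0, 0.001, 0.0655, 0],
    [0, 0.001, 0.0655, 0],
    [0, 0.001, 0.0655, 0],
  ],
)

```text
clock: 10.7
eef_pos: [637.7, 64.2, 147.1]
eef_rot: [-3.141, 0.003, 2.999]
wrist_force: [-5.1, -4.3, 12.4]
finger_gap: 0.8
finger_force: 6.2
```

>>> move_arm(
  moves=[
    [0, 0, 0, 0],
    [0, 0, 0, 0],
    [0, 0, -0.02, 0],
    [0, 0, -0.05, 0],
    [0, 0, -0.09, 0],
    [0, 0, -0.12, 0],
    [0, 0, -0.12, 0],
    [0, 0, -0.12, 0],
    [0, 0, -0.12, 0],
  ],
)

```text
clock: 11.6
eef_pos: [636.8, 64.7, 263.6]
eef_rot: [-3.141, -0.002, 2.999]
wrist_force: [-0.5, -0.4, -0.5]
finger_gap: 0.5
finger_force: 0.0
```

```bash
python3 - <<'E'
from h import *
np.set_printoptions(precision=1,suppress=True)
s=manip.read_state(); print(s['eef_pos'],s['wrist_force'])
T=pts(viewer.camera('top')); c=viewer.camera('scene'); S=pts(c); B=np.load('scene0.npy')
g=viewer.camera('top')['frame'].max(2)<60; m=g&(T[...,2]>85)&(T[...,2]<112)&(T[...,0]<500)&(T[...,0]>410)&(abs(T[...,1]+90)<30)
print('knob',T[m].mean(0) if m.any() else None)
for x in(20,60,100,140):
    d2=np.linalg.norm(S[...,:2]-w(x,-90)[:2],axis=2)<6; print(x,np.median(S[d2][:,2]))
k=np.linalg.norm(S[...,:2]-[637,63.5],axis=2)<8; print('key z',np.median(S[k][:,2]))
E
```

```text
[636.8  64.7 263.6] [-0.5 -0.4 -0.5]
knob [450.8 -90.  104.8]
20 161.6551980502332
60 162.4510327599162
100 162.32701092557704
140 162.0967624913386
key z 310.60359220634643
```

```bash
python3 -c "
from cell import manip
print(manip.sign_off())"
```

```text
the job is handed in; nothing more can be done
None
```

I pulled the selector to its end stop, shut the lid gently, pressed the read key fully down and released it, and handed the job in at about 12 s. The sign-off gave no verdict. I didn't see the key come back up because the gripper blocked the view.

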